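# Test the gas alarm under its dust cover

### The job

Test the bench gas-alarm unit: slide its dust cover to the right as far as it goes, press the large round button that was under it all the way down and hold it down for about a second, then slide the cover back fully home over the buttons. Do not press the small square key beside it, and leave the glassware and other things around the unit where they stand.

Things in the scene. Friction and masses are not known exactly. Their poses are not given: they have to be found in the camera images.
- alarm_unit: grey bench instrument, 196 mm deep (x) by 256 wide (y), fixed; origin at the centre of its underside, x away from the robot, y left, yaw up to 25 degrees. Near strip: blank display. Behind it a channel along y between two rails (x -47 to +87 mm, floor 55 mm, rail tops 73 mm above the table): right half (y < 0) slotted, where the open cover parks; left half holds the two controls under the closed cover
- cover (a joint): how far the dust cover is open, m: 0 fully home on the left over the controls, 0.114 at its right-hand stop, moving along the unit's -y. It may start up to 15 mm open. It slides stiffly (about 3 N) and stays where it is left
- cover_rib (a point): top centre of the cover's push rib, 107 mm above the table. The cover is a grey plate 152 x 112 mm (unit x by y), 4 mm thick, top 78 mm above the table; the rib stands on its middle, 100 mm long along the unit's x, 12 mm thick along y, 29 mm above the plate. Push it on either long face, or pinch it. Axes as the unit's
- round_button_top (a point): top centre of the large round black button, 36 mm across in a 46 mm round steel collar; top 70 mm above the table (collar 61 mm), below the closed cover. In the unit's left half (y = +58 mm), at the nearer or the farther of two places 68 mm apart (unit x = -14 or +54 mm); the square key is at the other
- round_button (a joint): how far the round button is pressed, m: 0 up, 0.006 fully down; it springs back, and fully down takes about 5 N
- square_key_top (a point): top centre of the small square black key, 22 mm a side in a 30 mm square steel collar; top 70 mm above the table like the button's
- square_key (a joint): how far the square key is pressed, m: 0 up, 0.006 fully down; as soft as the button
- flask: small stoppered conical flask, 54 mm across, 103 mm tall, stands a few cm left of the unit; origin at the centre of its underside
- dropper: dropper bottle, 38 mm across, 109 mm tall, stands a few cm right of the unit; origin at the centre of its underside
- tape: roll of tape lying on the notebook at the right, 96 mm across, 25 mm high; origin at the centre of its underside
- weigh_bottle: glass weighing bottle with a knobbed lid, 37 mm across, 71 mm tall, stands a few cm left of the unit, beyond the flask; origin at the centre of its underside

How it is judged:
By the outcome, as a careful person would: the job done as asked, in the order asked, and still so for the second after the job is handed in, with the robot touching nothing.
It also fails if it takes over 48 s, if anything falls off the work surface, if the arm or the gripper's body presses on something with over 40 N, if the wrist force passes 120 N, or if a joint passes its speed limit or range.

### The arm

A 6-joint arm with a two-finger parallel gripper is mounted at the origin on a cart in front of the work surface, level with it; the furniture and walls round the work are solid. World frame = base frame: x ahead of the robot, y to its left, z up, the work surface at z = 0. Lengths are in m, angles in degrees, forces in N, time in s.
With the tool pointing down it reaches from about 0.25 to 0.725 m from the base axis. Payload 9.7 kg.
Tool frame: the origin (TCP) lies midway between the tips of the shut fingers; the grasp point (between the pads) lies 19 mm behind it; y points along the fingers, x is the direction in which the jaws open and shut, and the axes are right-handed (so a half turn about y gives the same grasp; the last joint's range is limited). The gripper opens to 85 mm and grips with 20 to 120 N. Pads are 22 mm wide; open, the fingers measure 114 mm over their backs; the gripper's body (76 mm by 85 mm) begins 54 mm behind the grasp point. The pads swing forward as they close: fully open they stand 13 mm farther back than shut.
Start: joints at [-75.974, 4.979, 10.078, 95.1, 0, 90], TCP at [0.133, -0.534, 0.207] pointing down, gripper open.
Joint ranges: [-179.16, 179.16], [-48.56, 103.87], [-65.8, 70.77], [-126.05, 130.52], [-82.76, 87.17], [-180, 180]. Speed limits (degrees/s): [127.2, 127.2, 147.25, 180, 180, 180].

### API

Orientations are given as [roll, pitch, yaw] about the fixed x, y, z axes, in that order (R = Rz(yaw) Ry(pitch) Rx(roll)).
In Python, from workcell import get_obs, camera, job_done gives the robot as it stands.
- The arm moves only by the tool play_rows, never from a script. Its argument "moves" is a list of rows, each a list of 3 entries, a list of its own where there are three numbers: the turn, a rotation vector about the tool's x, y, z in degrees, then the shift along the tool's x, y, z in m, then the opening in per cent of the stroke, from 0 (shut) to 100 (fully open). A call has exactly 5 rows; each row is the pose to reach, as a shift and turn from the pose commanded when the call began, along the tool's axes at that moment; what a row does not reach only later rows make up. A row lasts 1/10 s, in which the tool goes at most 50 mm and 8.59 degrees, less where a joint would pass 70% of its speed; a pose out of reach is approached as far as the arm can. A call with a gripper value outside its range is refused whole. The fingers move at their own pace and stop on an object; "grip_force" is the grip in N (left out, the last holds). Time passes only in rows, so rows that repeat a pose let the fingers close, or fill a call up. It gives the time, the measured TCP pose, the force and the opening at its end, in the units of the state.
- get_obs(): the state, without advancing time (a new reading comes with each control period).
- camera(name): name is "side" or "top" or "wrist"; returns a dict with "img" (384x512x3 uint8, red, green, blue), "fov_y" (degrees; the focal length in pixels is half the picture's height over the tangent of half this angle, whatever the lens; pixels are square), "cx", "cy" (the principal point, pixels), "world_from_camera" (4x4, takes a point from camera to world coordinates). Camera axes: x right, y up, looking along -z (the intrinsics and any distortion apply to the point x, -y, -z); pixel columns grow to the right and rows downward; lengths in m; the calibration is good to about 2 mm. A picture is of the moment at which its call begins. There is no depth.
- job_done(): hands the job in, once; it reports no verdict.
The state is a dict: "time": time; "q": joint angles; "qd": joint speeds; "joint_efforts": joint torques, N m; "ee_pos": TCP position; "tcp_rot": TCP orientation; "wrist_force": force on the tool from outside, world axes, zero at the start; "torque": the same for the moment, N m; "opening": finger opening in m.
Only numpy, scipy, OpenCV 4.12 (cv2) and the standard library are available. Lean on these libraries where they do the work, as an engineer would, in place of code of your own. Each camera call takes 0.05 s, during which the arm holds its last target.

## Working session

There is one attempt and no reset: what is moved stays moved. The work goes in short steps, Python scripts to look and compute and a tool call to move; the robot and the scene stay as the last step left them, time stands still between calls to the robot, and variables do not carry over. Pictures are saved under pics/ and viewed, and the job is handed in when it is done.

Besides the shell and the picture viewer there is one more tool, called after ">>>" as a command line: name --argument value ..., lists and objects as JSON in quotes. play_rows: Moves the arm, as the interface text tells. Its arguments: {"type":"object","properties":{"moves":{"type":"array"},"grip_force":{"type":"number"}},"required":["moves"]}

```bash
mkdir -p pics; ls; python3 - <<'E'
from workcell import get_obs,camera
import cv2,numpy as np
o=get_obs();print(o)
for n in ["side","top","wrist"]:
    c=camera(n);cv2.imwrite(f"pics/a_{n}.png",c["img"][:,:,::-1])
    print(n,{k:v for k,v in c.items() if k!="img"})
E
```

```text
pics
{'time': 0.0, 'q': array([-7.59760762e+01,  5.01137119e+00,  1.00334326e+01,  9.50996810e+01,
        1.04567450e-03,  9.00001158e+01]), 'qd': array([ 0.04430091,  0.01559889, -0.00694526,  0.05832633,  0.03553768,
        0.03717943]), 'joint_efforts': array([ 7.64872402e-04, -5.20379591e+01,  4.64813840e+01,  1.57606305e-02,
        1.04510193e-05, -3.04191616e-06]), 'ee_pos': array([ 0.13322018, -0.53334484,  0.20647135]), 'tcp_rot': array([-8.99989545e+01,  7.76195711e-02, -7.59761920e+01]), 'wrist_force': array([ 0.02070025, -0.08247074,  0.37907329]), 'torque': array([ 0.02909702, -0.03404433, -0.02297204]), 'opening': 0.08549248450720426}
side {'fov_y': 45.26445231548365, 'cx': 252.82310529166813, 'cy': 196.5891570881518, 'world_from_camera': array([[-0.92785294,  0.17283771, -0.33047852,  0.11145288],
       [-0.37273238, -0.39974879,  0.83741954,  1.04493296],
       [ 0.01262929,  0.90018222,  0.4353303 ,  0.64064638],
       [ 0.        ,  0.        ,  0.        ,  1.        ]])}
top {'fov_y': 44.28698254665531, 'cx': 251.11397994467328, 'cy': 186.4227219722376, 'world_from_camera': array([[ 0.02025173,  0.99879472, -0.04470983,  0.46359386],
       [-0.99975942,  0.01985394, -0.00932347, -0.07154453],
       [-0.00842456,  0.04488789,  0.99895651,  1.3757378 ],
       [ 0.        ,  0.        ,  0.        ,  1.        ]])}
wrist {'fov_y': 58.364702234498544, 'cx': 259.3305390175119, 'cy': 188.63852521801564, 'world_from_camera': array([[ 2.41135989e-01,  9.21488578e-01,  3.04486839e-01,
         2.11186238e-01],
       [-9.70490948e-01,  2.29241008e-01,  7.48056111e-02,
        -5.14756975e-01],
       [-8.68353970e-04, -3.13540047e-01,  9.49574581e-01,
         3.72979988e-01],
       [ 0.00000000e+00,  0.00000000e+00,  0.00000000e+00,
         1.00000000e+00]])}
```

View pics/a_top.png

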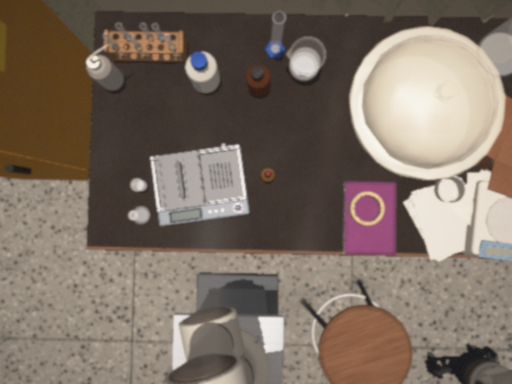

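View pics/a_side.png

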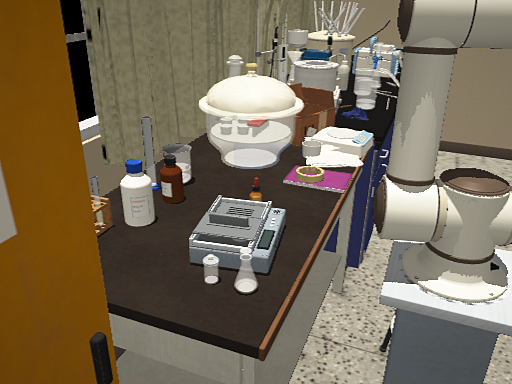

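View pics/a_wrist.png

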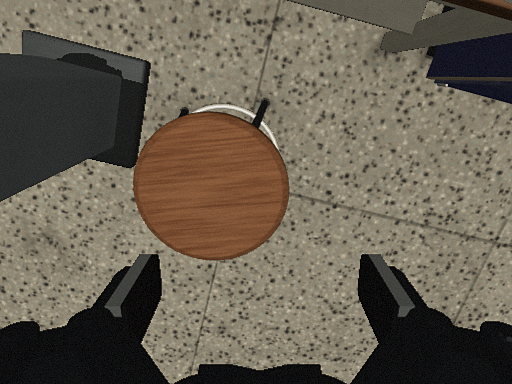

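```bash
cat > h.py <<'E'
import numpy as np,cv2
from workcell import get_obs,camera
def save(n,c): cv2.imwrite(n,c["img"][:,:,::-1])
def ray(c,u,v):
    H=c["img"].shape[0];f=H/2/np.tan(np.radians(c["fov_y"]/2))
    d=np.array([(u-c["cx"])/f,-(v-c["cy"])/f,-1.]);M=c["world_from_camera"]
    return M[:3,3],M[:3,:3]@d
def onz(c,u,v,z):
    o,d=ray(c,u,v);return o+d*(z-o[2])/d[2]
def proj(c,p):
    H=c["img"].shape[0];f=H/2/np.tan(np.radians(c["fov_y"]/2));M=c["world_from_camera"]
    q=M[:3,:3].T@(np.array(p)-M[:3,3]);return c["cx"]+f*q[0]/-q[2],c["cy"]-f*q[1]/-q[2]
E
python3 - <<'E'
import cv2
i=cv2.imread("pics/a_top.png")[130:240,115:290]
cv2.imwrite("pics/a_topz.png",cv2.resize(i,None,fx=4.5,fy=4.5,interpolation=cv2.INTER_CUBIC))
i=cv2.imread("pics/a_side.png")[165:300,175:305]
cv2.imwrite("pics/a_sidez.png",cv2.resize(i,None,fx=4.4,fy=4.4,interpolation=cv2.INTER_CUBIC))
E
```

```text
(no output)
```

View pics/a_topz.png

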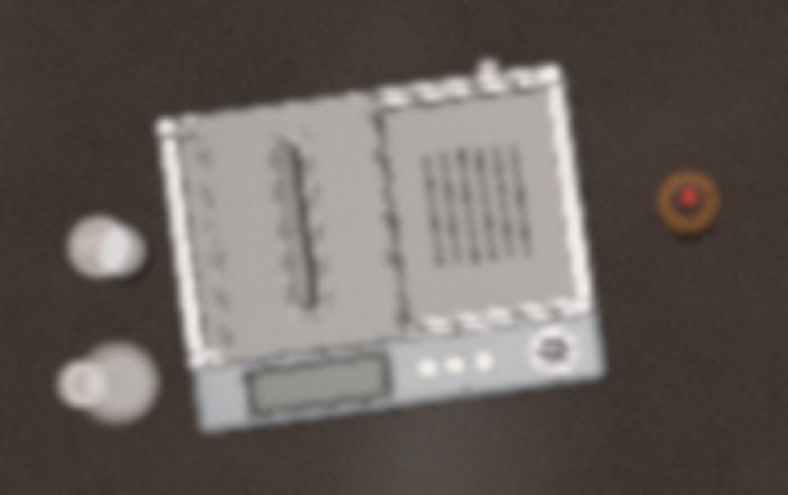

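View pics/a_sidez.png

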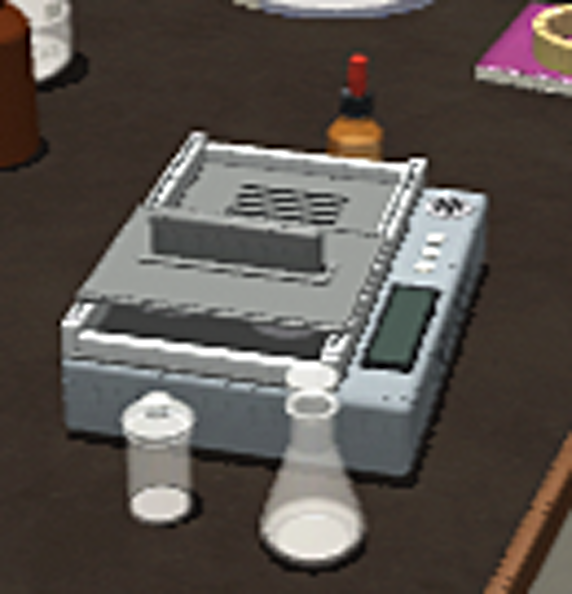

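```bash
python3 - <<'E'
from h import *
c=camera("top");s=camera("side")
def T(u,v,z): return onz(c,115+(u+.5)/4.5-.5,130+(v+.5)/4.5-.5,z)
def S(u,v,z): return onz(s,175+(u+.5)/4.4-.5,165+(v+.5)/4.4-.5,z)
P={k:T(*uv,.073) for k,uv in dict(FL=(160,123),FR=(560,68),NL=(196,365),NR=(592,307)).items()}
for k in P: print(k,P[k].round(4))
for k,uv in dict(bR=(605,375),bL=(203,432)).items(): print(k,T(*uv,.055).round(4),T(*uv,.065).round(4))
print("yaw L", np.degrees(np.arctan2(*(P['FL']-P['FR'])[[1,0]]))-90,np.degrees(np.arctan2(*(P['NL']-P['NR'])[[1,0]]))-90)
print("yaw x", np.degrees(np.arctan2(*(P['FL']-P['NL'])[[1,0]])),np.degrees(np.arctan2(*(P['FR']-P['NR'])[[1,0]])))
print('len',[np.linalg.norm(P[a]-P[b]) for a,b in [('FL','FR'),('NL','NR'),('FL','NL'),('FR','NR')]])
print("rib top side",S(150,218,.107),S(328,240,.107), "bottoms",S(150,252,.078),S(325,272,.078))
print("rib dark strip topview",T(290,145,.107),T(310,305,.107),T(290,145,.078),T(310,305,.078))
print("side rail corners 73: ", S(68,318,.073),S(330,358,.073),S(195,138,.073),S(425,165,.073))
print("cover left edge",S(80,300,.078),S(330,326,.078), "right edge top",T(380,110,.078),T(402,325,.078))
print("flask",T(125,383,.0),"weigh",T(95,245,.0), T(115,245,.07),"drop",T(688,195,.109),"flask top",T(82,383,.103))
E
```

```text
FL [0.5983 0.2225 0.073 ]
FR [ 0.6371 -0.0236  0.073 ]
NL [0.4496 0.196  0.073 ]
NR [ 0.4901 -0.0464  0.073 ]
bR [ 0.4484 -0.055   0.055 ] [ 0.4485 -0.0551  0.065 ]
bL [0.408  0.1941 0.055 ] [0.4084 0.1921 0.065 ]
yaw L 8.964062524548055 9.482135875419104
yaw x 10.142690476478387 8.814342589930284
len [np.float64(0.24915998786153046), np.float64(0.2456756315709082), np.float64(0.15098770908781103), np.float64(0.14873488192000076)]
rib top side [0.57924387 0.15364938 0.107     ] [0.4780015  0.13814569 0.107     ] bottoms [0.58597845 0.14218635 0.078     ] [0.48523492 0.12425166 0.078     ]
rib dark strip topview [0.58299539 0.136292   0.107     ] [0.48721193 0.12170799 0.107     ] [0.58572459 0.1410426  0.078     ] [0.48775177 0.12612523 0.078     ]
side rail corners 73:  [0.59763375 0.217765   0.073     ] [0.45122387 0.19985027 0.073     ] [ 0.63203514 -0.01258751  0.073     ] [ 0.4826065 -0.0346322  0.073    ]
cover left edge [0.59662409 0.20563684 0.078     ] [0.46044452 0.17743373 0.078     ] right edge top [0.60836715 0.08627436 0.078     ] [0.476657   0.06948319 0.078     ]
flask [0.43625645 0.25669121 0.        ] weigh [0.52538857 0.27897188 0.        ] [0.52248958 0.24877335 0.07      ] drop [ 0.55745469 -0.10306303  0.109     ] flask top [0.43777659 0.25795078 0.103     ]
```

```bash
cat >> h.py <<'E'
from scipy.spatial.transform import Rotation as Ro
YAW=9.2
def delta(p,yaw=None,o=None):
    o=o or get_obs();R=Ro.from_euler('xyz',o["tcp_rot"],degrees=True)
    Rt=Ro.from_euler('xyz',[-90,0,(YAW-90) if yaw is None else yaw],degrees=True)
    print("turn",(R.inv()*Rt).as_rotvec(degrees=True).round(2),"shift",R.inv().apply(np.array(p)-o["ee_pos"]).round(4))
E
python3 -c "
from h import *
delta([.5365,.135,.25])"
```

```text
turn [ 0.    4.83 -0.04] shift [-0.5509 -0.0428  0.5532]
```

>>> play_rows --moves '[[[0, 1, 0], [-0.03, -0.03, 0.03], 100], [[0, 1, 0], [-0.06, -0.043, 0.065], 100], [[0, 2, 0], [-0.095, -0.043, 0.1], 100], [[0, 2, 0], [-0.13, -0.043, 0.135], 100], [[0, 2, 0], [-0.165, -0.043, 0.17], 100]]'

```text
time: 0.75
ee_pos: [0.2587, -0.3306, 0.2502]
tcp_rot: [-90.0, -0.0, -78.0]
wrist_force: [0.9, -1.4, -0.5]
opening: 0.0858
```

```bash
python3 -c "
from h import *
delta([.5365,.135,.25])"
```

```text
turn [-0.02  2.79  0.02] shift [-3.978e-01  2.000e-04  3.684e-01]
```

>>> play_rows --moves '[[[0, 1, 0], [-0.037, 0, 0.034], 100], [[0, 1, 0], [-0.074, 0, 0.068], 100], [[0, 2, 0], [-0.11, 0, 0.102], 100], [[0, 2.8, 0], [-0.147, 0, 0.136], 100], [[0, 2.8, 0], [-0.184, 0, 0.17], 100]]'

```text
time: 1.25
ee_pos: [0.3864, -0.1154, 0.2504]
tcp_rot: [-90.0, -0.0, -80.8]
wrist_force: [1.1, -0.3, -0.6]
opening: 0.0851
```

```bash
python3 -c "
from h import *
delta([.5365,.135,.25])"
```

```text
turn [-0.04 -0.01  0.02] shift [-0.2232  0.0004  0.1881]
```

>>> play_rows --moves '[[[0, 0, 0], [-0.037, 0, 0.032], 100], [[0, 0, 0], [-0.085, 0, 0.07], 100], [[0, 0, 0], [-0.13, 0, 0.108], 100], [[0, 0, 0], [-0.18, 0, 0.15], 100], [[0, 0, 0], [-0.223, 0, 0.188], 100]]'

```text
time: 1.75
ee_pos: [0.5149, 0.0925, 0.2503]
tcp_rot: [-90.0, 0.3, -80.0]
wrist_force: [0.6, -1.5, 0.1]
opening: 0.0853
```

>>> play_rows --moves '[[[0, 0, 0], [0, 0, 0], 100], [[0, 0, 0], [0, 0, 0], 100], [[0, 0, 0], [0, 0, 0], 60], [[0, 0, 0], [0, 0, 0], 60], [[0, 0, 0], [0, 0, 0], 60]]'

```text
time: 2.25
ee_pos: [0.5141, 0.089, 0.2508]
tcp_rot: [-89.9, 0.3, -80.3]
wrist_force: [-0.3, -0.7, 0.2]
opening: 0.0515
```

```bash
python3 -c "
from h import *
c=camera('wrist');save('pics/b_w.png',c);o=get_obs();print(o['ee_pos'],o['tcp_rot'],o['opening'])
import pickle;pickle.dump(c,open('b.pkl','wb'))"
```

```text
[0.51413022 0.08909471 0.25076731] [-89.94338872   0.28898529 -80.2869278 ] 0.05125196979152303
```

View pics/b_w.png

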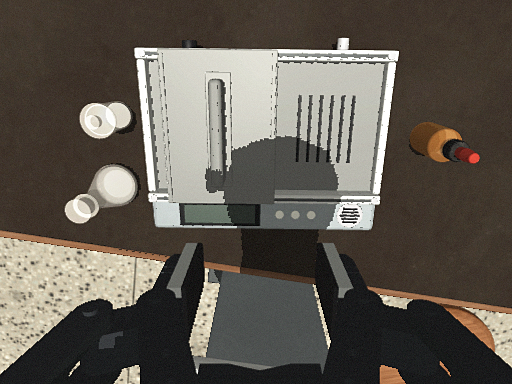

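```bash
python3 - <<'E'
import pickle,cv2
from h import *
c=pickle.load(open('b.pkl','rb'))
cv2.imwrite("pics/b_z.png",cv2.resize(c["img"][35:240,125:410,::-1],None,fx=2.8,fy=2.8,interpolation=cv2.INTER_CUBIC))
E
```

```text
(no output)
```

View pics/b_z.png

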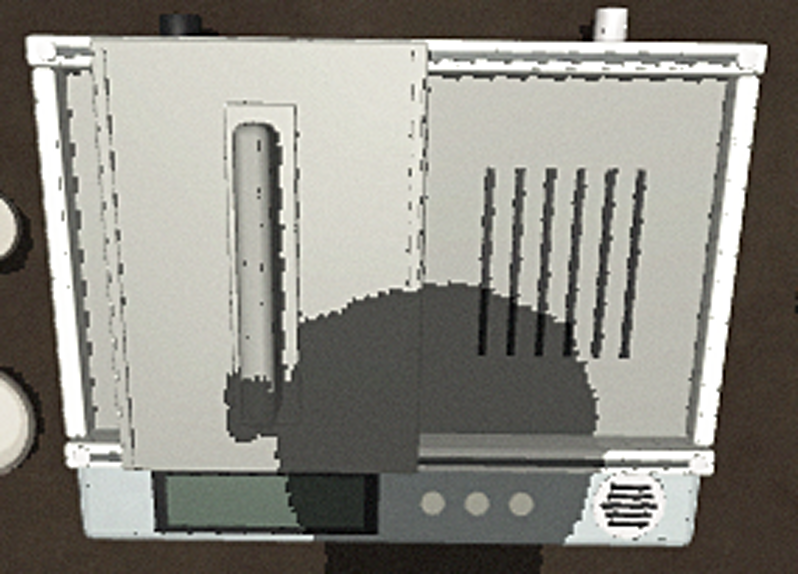

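```bash
python3 - <<'E'
import pickle
from h import *
c=pickle.load(open('b.pkl','rb'))
def W(u,v,z): return onz(c,125+(u+.5)/2.8-.5,35+(v+.5)/2.8-.5,z)
a={k:W(*p) for k,p in dict(FL=(28,38,.073),FR=(768,45,.073),NL=(67,467,.073),NR=(713,472,.073),cFL=(97,42,.078),cFR=(427,45,.078),cNL=(125,468,.078),cNR=(420,470,.078),rFL=(234,125,.107),rFR=(276,125,.107),rNL=(243,390,.107),rNR=(277,390,.107),bL=(85,538,.055),bR=(690,543,.055),baFL=(226,103,.078),baFR=(297,104,.078)).items()}
O=sum(a[k] for k in('FL','FR','NL','NR'))/4
def yaw(d): return np.degrees(np.arctan2(d[1],d[0]))
print(yaw(a['FL']-a['FR'])-90,yaw(a['NL']-a['NR'])-90,yaw(a['FL']-a['NL']),yaw(a['FR']-a['NR']),yaw(a['cFL']-a['cNL']),yaw(a['cFR']-a['cNR']))
y=np.radians(9.2);ex=np.array([np.cos(y),np.sin(y),0]);ey=np.array([-np.sin(y),np.cos(y),0])
O=O-.02*ex;print("O",O)
for k in a: print(k,a[k].round(4),((a[k]-O)@ex).round(4),((a[k]-O)@ey).round(4))
E
```

```text
9.109049012755435 9.25782923066474 8.749095067900756 8.969236780095484 8.473109974187068 9.545443493747664
O [0.52205574 0.08476339 0.073     ]
FL [0.5973 0.221  0.073 ] 0.0961 0.1225
FR [ 0.6362 -0.0218  0.073 ] 0.0957 -0.1234
NL [0.447  0.1979 0.073 ] -0.056 0.1237
NR [ 0.4867 -0.0454  0.073 ] -0.0557 -0.1228
cFL [0.5998 0.1969 0.078 ] 0.0947 0.0982
cFR [0.617 0.09  0.078] 0.0945 -0.01
cNL [0.4524 0.1749 0.078 ] -0.0543 0.1001
cNR [0.4704 0.0654 0.078 ] -0.0541 -0.0109
rFL [0.5825 0.1453 0.107 ] 0.0694 0.0501
rFR [0.5847 0.1325 0.107 ] 0.0695 0.0371
rNL [0.499 0.132 0.107] -0.0152 0.0503
rNR [0.5009 0.1208 0.107 ] -0.0151 0.0389
bL [0.4094 0.1935 0.055 ] -0.0939 0.1254
bR [ 0.4493 -0.0523  0.055 ] -0.0937 -0.1236
baFL [0.588  0.1529 0.078 ] 0.076 0.0567
baFR [0.5917 0.1295 0.078 ] 0.0759 0.033
```

```bash
sed -i 's/YAW=9.2/YAW=9.1/' h.py; cat >> h.py <<'E'
_y=np.radians(YAW);EX=np.array([np.cos(_y),np.sin(_y),0]);EY=np.array([-np.sin(_y),np.cos(_y),0]);O=np.array([.522,.0848,0])
def U(x,y,z): return O+x*EX+y*EY+np.array([0,0,z])
def unit(p): d=np.array(p)-O; return (d@EX).round(4),(d@EY).round(4),d[2].round(4)
E
python3 -c "
from h import *
delta(U(.02,.0445,.14));delta(U(.02,.0445,.085))"
```

```text
turn [-0.06  0.61 -0.29] shift [-0.0382  0.111   0.0274]
turn [-0.06  0.61 -0.29] shift [-0.0379  0.166   0.0273]
```

>>> play_rows --moves '[[[0, 0.6, -0.3], [-0.025, 0.01, 0.02], 60], [[0, 0.6, -0.3], [-0.038, 0.04, 0.0273], 60], [[0, 0.6, -0.3], [-0.038, 0.08, 0.0273], 60], [[0, 0.6, -0.3], [-0.038, 0.11, 0.0273], 60], [[0, 0.6, -0.3], [-0.038, 0.111, 0.0273], 60]]'

```text
time: 2.8
ee_pos: [0.5368, 0.1103, 0.1355]
tcp_rot: [-90.4, 0.9, -78.9]
wrist_force: [-0.0, 0.4, -0.3]
opening: 0.0513
```

```bash
python3 -c "
from h import *
delta(U(.02,.0445,.085));c=camera('wrist');save('pics/c_w.png',c);c=camera('side');save('pics/c_s.png',c)"
```

```text
turn [ 0.39  2.03 -0.94] shift [-0.0208  0.0508  0.0025]
```

View pics/c_w.png

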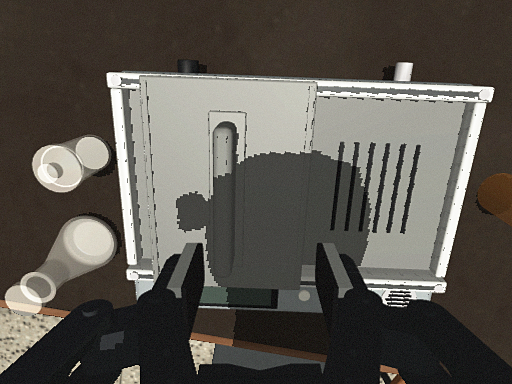

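View pics/c_s.png

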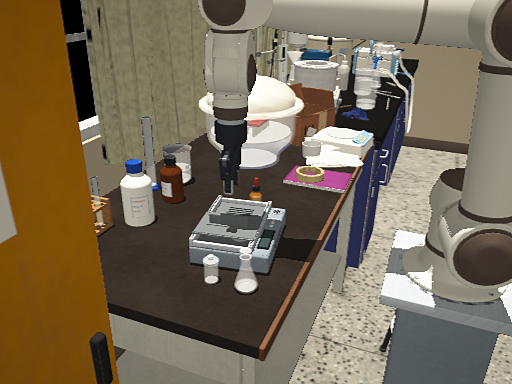

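```bash
python3 -c "
from h import *
o=get_obs();print(o['q'].round(1),o['ee_pos'],o['tcp_rot'])"
```

```text
[ 11.1   4.1   1.8  87.6   0.9 179.9] [0.53871569 0.11073111 0.14024117] [-90.01715399   0.94793552 -78.86207116]
```

>>> play_rows --moves '[[[0, -8.5, 0], [0, -0.03, 0], 60], [[0, -17, 0], [0, -0.05, 0], 60], [[0, -25.5, 0], [0, -0.05, 0], 60], [[0, -34, 0], [0, -0.05, 0], 60], [[0, -42.5, 0], [0, -0.05, 0], 60]]'

```text
time: 3.4
ee_pos: [0.54, 0.1103, 0.1926]
tcp_rot: [-89.2, 0.5, -36.0]
wrist_force: [-1.2, 0.3, -0.3]
opening: 0.0512
```

>>> play_rows --moves '[[[0, -8.5, 0], [0, 0, 0], 60], [[0, -17, 0], [0, 0, 0], 60], [[0, -25.5, 0], [0, 0, 0], 60], [[0, -34, 0], [0, 0, 0], 60], [[0, -42.5, 0], [0, 0, 0], 60]]'

```text
time: 3.9
ee_pos: [0.5399, 0.1102, 0.1925]
tcp_rot: [-89.0, -0.1, 6.5]
wrist_force: [0.8, 0.4, -0.3]
opening: 0.0514
```

>>> play_rows --moves '[[[0, -8.5, 0], [0, 0, 0], 60], [[0, -17, 0], [0, 0, 0], 60], [[0, -25.5, 0], [0, 0, 0], 60], [[0, -34, 0], [0, 0, 0], 60], [[0, -42.5, 0], [0, 0, 0], 60]]'

```text
time: 4.4
ee_pos: [0.5399, 0.1102, 0.1925]
tcp_rot: [-89.4, -0.8, 49.0]
wrist_force: [-1.4, -0.8, -0.0]
opening: 0.0512
```

>>> play_rows --moves '[[[0, -8.5, 0], [0, 0, 0], 60], [[0, -17, 0], [0, 0, 0], 60], [[0, -25.5, 0], [0, 0, 0], 60], [[0, -34, 0], [0, 0, 0], 60], [[0, -42.5, 0], [0, 0, 0], 60]]'

```text
time: 4.9
ee_pos: [0.5399, 0.1103, 0.1925]
tcp_rot: [-90.0, -1.0, 91.5]
wrist_force: [0.5, -0.2, -0.2]
opening: 0.0514
```

```bash
python3 -c "
from h import *
o=get_obs();print(o['q'].round(1),o['ee_pos'],o['tcp_rot']);delta(U(.02,.0445,.14),YAW+90);delta(U(.02,.0445,.085),YAW+90)"
```

```text
[11.   4.6  8.  93.2  0.9  9.5] [0.53993098 0.11026929 0.19245025] [-90.04946347  -0.97139854  91.50352101]
turn [ 0.11 -7.6   0.97] shift [0.0209 0.0528 0.0047]
turn [ 0.11 -7.6   0.97] shift [0.0199 0.1078 0.0047]
```

>>> play_rows --moves '[[[0.1, -7.6, 1.0], [0.0207, 0.01, 0.0047], 60], [[0.1, -7.6, 1.0], [0.0207, 0.03, 0.0047], 60], [[0.1, -7.6, 1.0], [0.0207, 0.0528, 0.0047], 60], [[0.1, -7.6, 1.0], [0.0207, 0.0528, 0.0047], 60], [[0.1, -7.6, 1.0], [0.0207, 0.0528, 0.0047], 60]]'

```text
time: 5.4
ee_pos: [0.5343, 0.1317, 0.1391]
tcp_rot: [-89.9, 0.0, 98.8]
wrist_force: [0.6, 0.8, 0.5]
opening: 0.0511
```

```bash
python3 -c "
from h import *
o=get_obs();print(o['q'].round(1),unit(o['ee_pos']),o['tcp_rot']);delta(U(.02,.0445,.085),YAW+90)
c=camera('wrist');save('pics/d_w.png',c)"
```

```text
[13.9  4.3  1.8 87.6 -0.   5.1] (np.float64(0.0196), np.float64(0.0444), np.float64(0.1391)) [-8.98954273e+01  3.49145448e-02  9.87592763e+01]
turn [-0.1  -0.34 -0.03] shift [ 0.0002  0.0541 -0.0005]
```

View pics/d_w.png

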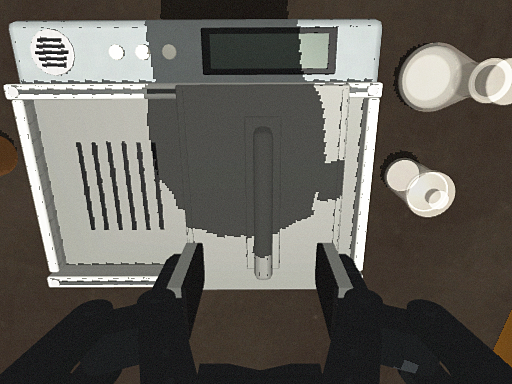

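>>> play_rows --moves '[[[0, -0.3, 0], [0, 0.02, -0.0005], 60], [[0, -0.3, 0], [0, 0.04, -0.0005], 60], [[0, -0.3, 0], [0, 0.053, -0.0005], 60], [[0, -0.3, 0], [0, 0.0535, -0.0005], 60], [[0, -0.3, 0], [0, 0.0535, -0.0005], 60]]'

```text
time: 5.95
ee_pos: [0.5345, 0.1318, 0.0846]
tcp_rot: [-89.8, 0.0, 99.1]
wrist_force: [-0.6, -0.7, 0.4]
opening: 0.0511
```

>>> play_rows --moves '[[[0, 0, 0], [0, 0, 0], 30], [[0, 0, 0], [0, 0, 0], 20], [[0, 0, 0], [0, 0, 0], 5], [[0, 0, 0], [0, 0, 0], 5], [[0, 0, 0], [0, 0, 0], 5]]' --grip_force 25

```text
time: 6.45
ee_pos: [0.5341, 0.1318, 0.0836]
tcp_rot: [-89.8, 0.0, 99.1]
wrist_force: [0.6, -0.8, -1.0]
opening: 0.0044
```

```bash
python3 -c "
from h import *
o=get_obs();print(o['q'].round(1),unit(o['ee_pos']),o['tcp_rot'],o['opening'],o['wrist_force']);delta(U(.02,-.05,.085),YAW+90)
c=camera('side');save('pics/e_s.png',c)"
```

```text
[13.9  4.6 -4.  81.6 -0.   4.8] (np.float64(0.0194), np.float64(0.0445), np.float64(0.0836)) [-8.97856394e+01  4.10698714e-02  9.90751176e+01] 0.004384213070926607 [ 0.61992054 -0.77320846 -0.95220018]
turn [-0.21 -0.02 -0.04] shift [-0.0945 -0.0014 -0.0006]
```

View pics/e_s.png

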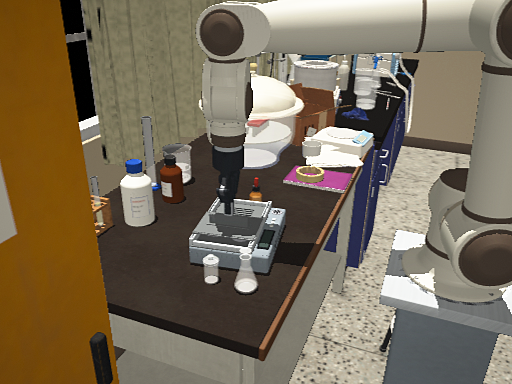

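```bash
python3 -c "
from h import *
c=camera('wrist');save('pics/f_w.png',c)
i=cv2.imread('pics/e_s.png')[150:280,170:300];cv2.imwrite('pics/e_sz.png',cv2.resize(i,None,fx=4.5,fy=4.5,interpolation=cv2.INTER_CUBIC))"
```

```text
(no output)
```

View pics/f_w.png

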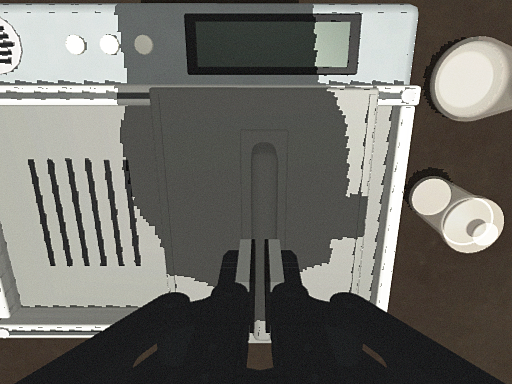

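View pics/e_sz.png

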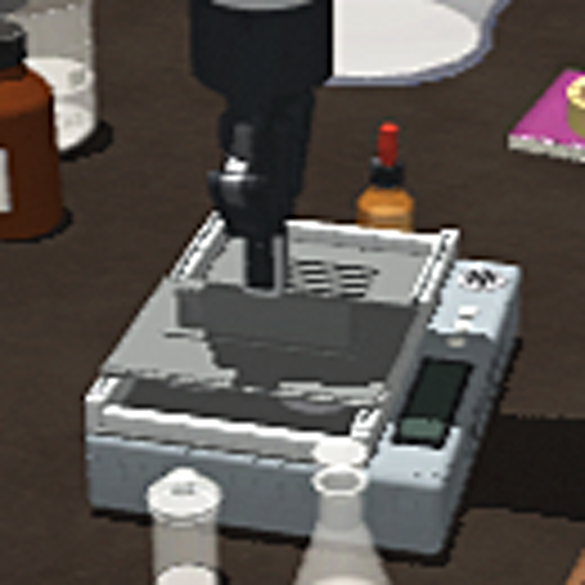

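```bash
python3 -c "
from h import *
c=camera('side')
for p in [(.02,.0445,.084),(.02,.0585,.084),(.02,.0385,.107),(.02,.0505,.107),(.02,.0505,.078),(.07,.0505,.107),(-.03,.0505,.107),(-.03,.0505,.078)]:
  u,v=proj(c,U(*p));print(p,round(u,1),round(v,1),'zoom',round((u-170)*4.5),round((v-150)*4.5))
save('pics/g_s.png',c)
o=get_obs();print(o['opening'],o['wrist_force'],o['ee_pos'])
"
```

```text
(0.02, 0.0445, 0.084) 229.0 221.9 zoom 265 323
(0.02, 0.0585, 0.084) 227.4 224.5 zoom 258 335
(0.02, 0.0385, 0.107) 229.5 212.6 zoom 268 282
(0.02, 0.0505, 0.107) 228.2 214.8 zoom 262 292
(0.02, 0.0505, 0.078) 228.3 225.1 zoom 263 338
(0.07, 0.0505, 0.107) 208.7 212.5 zoom 174 281
(-0.03, 0.0505, 0.107) 248.0 217.2 zoom 351 302
(-0.03, 0.0505, 0.078) 247.9 227.5 zoom 351 349
0.003985787741802624 [ 0.3811243   0.5335578  -0.64157851] [0.53405165 0.13175066 0.0834312 ]
```

```bash
python3 -c "
from h import *
i=cv2.imread('pics/f_w.png')[100:384,150:390];i=cv2.convertScaleAbs(i,alpha=1.8,beta=20);cv2.imwrite('pics/f_wz.png',cv2.resize(i,None,fx=2.1,fy=2.1*1,interpolation=cv2.INTER_CUBIC))
i=cv2.imread('pics/g_s.png')[185:260,190:275];i=cv2.convertScaleAbs(i,alpha=2,beta=20);cv2.imwrite('pics/g_sz.png',cv2.resize(i,None,fx=8,fy=8,interpolation=cv2.INTER_CUBIC))"
```

```text
(no output)
```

View pics/f_wz.png

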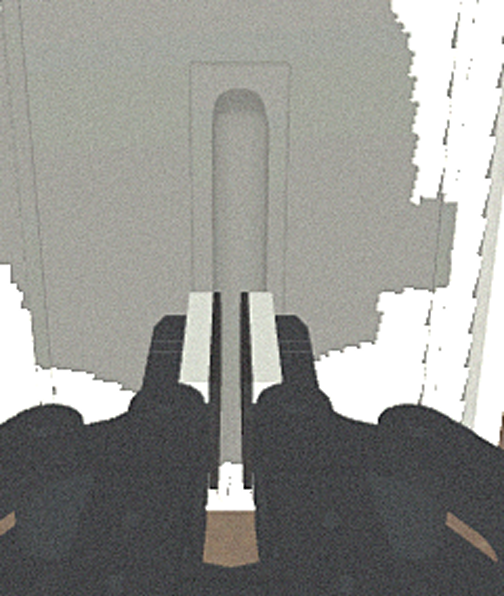

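View pics/g_sz.png

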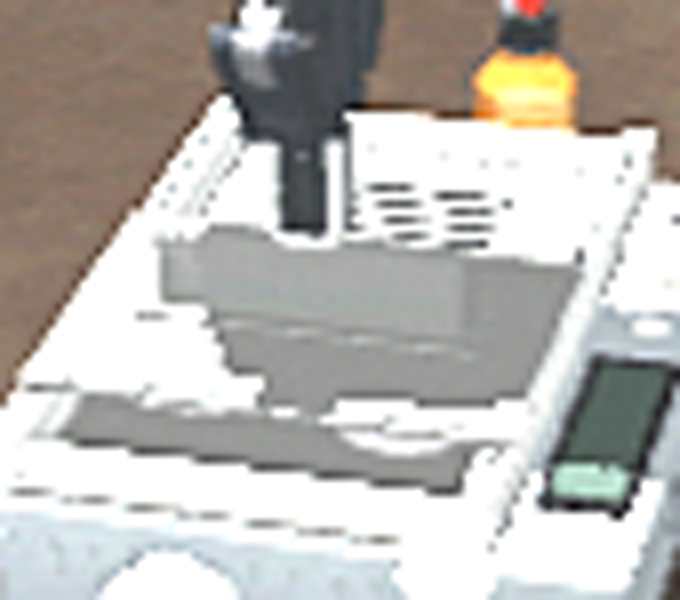

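```bash
python3 -c "
from h import *
c=camera('wrist')
print(c['world_from_camera'])
print('cam unit',unit(c['world_from_camera'][:3,3]))
for zu,zv in [(190,292),(215,292),(248,292),(272,292),(215,383),(248,383)]:
  o,d=ray(c,150+zu/2.1,100+zv/2.1)
  for x in (.009,.031):
    t=((O-o)@EX+x)/(d@EX);print(zu,zv,x,unit(o+t*d))
for p in [(.009,.0425,.084),(.009,.0465,.084),(.02,.0385,.107),(.02,.0505,.107),(.009,.0385,.107)]:
  u,v=proj(c,U(*p));print(p,((u-150)*2.1).round(),((v-100)*2.1).round())
"
```

```text
[[-0.15650004 -0.93923843 -0.30551417  0.45511424]
 [ 0.98767734 -0.14916948 -0.04734916  0.11860789]
 [-0.00110124 -0.30915956  0.95100954  0.2501763 ]
 [ 0.          0.          0.          1.        ]]
cam unit (np.float64(-0.0607), np.float64(0.044), np.float64(0.2502))
190 292 0.009 (np.float64(0.009), np.float64(0.0352), np.float64(0.1094))
190 292 0.031 (np.float64(0.031), np.float64(0.0324), np.float64(0.065))
215 292 0.009 (np.float64(0.009), np.float64(0.0405), np.float64(0.1095))
215 292 0.031 (np.float64(0.031), np.float64(0.0395), np.float64(0.065))
248 292 0.009 (np.float64(0.009), np.float64(0.0476), np.float64(0.1095))
248 292 0.031 (np.float64(0.031), np.float64(0.0488), np.float64(0.0651))
272 292 0.009 (np.float64(0.009), np.float64(0.0528), np.float64(0.1095))
272 292 0.031 (np.float64(0.031), np.float64(0.0556), np.float64(0.0651))
215 383 0.009 (np.float64(0.009), np.float64(0.0412), np.float64(0.1439))
215 383 0.031 (np.float64(0.031), np.float64(0.0404), np.float64(0.1104))
248 383 0.009 (np.float64(0.009), np.float64(0.0469), np.float64(0.1439))
248 383 0.031 (np.float64(0.031), np.float64(0.0478), np.float64(0.1104))
(0.009, 0.0425, 0.084) 225.0 246.0
(0.009, 0.0465, 0.084) 241.0 246.0
(0.02, 0.0385, 0.107) 206.0 332.0
(0.02, 0.0505, 0.107) 260.0 332.0
(0.009, 0.0385, 0.107) 206.0 287.0
```

>>> play_rows --moves '[[[0, 0, 0], [0, 0, 0], 40], [[0, 0, 0], [0, 0, 0], 40], [[0, 0, 0], [0, 0, 0], 40], [[0, 0, 0], [0, 0, 0], 40], [[0, 0, 0], [0, 0, 0], 40]]'

```text
time: 7.15
ee_pos: [0.5341, 0.1318, 0.0834]
tcp_rot: [-89.8, 0.0, 99.1]
wrist_force: [-0.5, 0.6, -0.6]
opening: 0.0343
```

```bash
python3 -c "
from h import *
c=camera('wrist')
i=c['img'][100:384,150:390,::-1];i=cv2.convertScaleAbs(i,alpha=1.8,beta=20);cv2.imwrite('pics/h_wz.png',cv2.resize(i,None,fx=2.1,fy=2.1*1,interpolation=cv2.INTER_CUBIC))
c=camera('side')
i=c['img'][185:260,190:275,::-1];i=cv2.convertScaleAbs(i,alpha=2,beta=20);cv2.imwrite('pics/h_sz.png',cv2.resize(i,None,fx=8,fy=8,interpolation=cv2.INTER_CUBIC))"
```

```text
(no output)
```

View pics/h_wz.png

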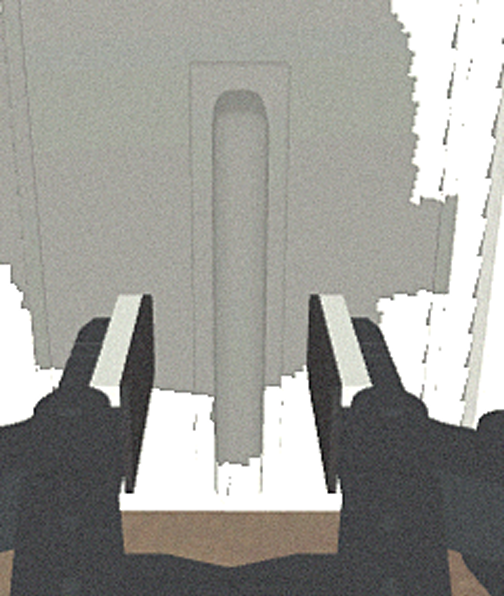

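View pics/h_sz.png

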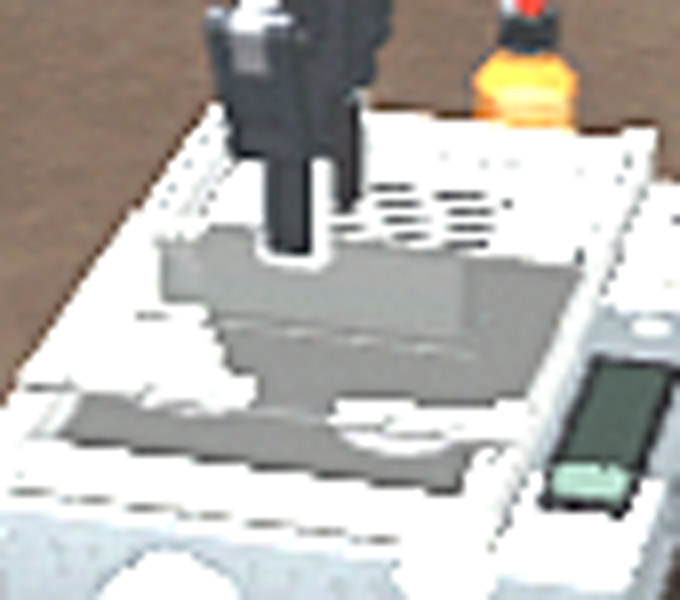

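>>> play_rows --moves '[[[0, 0, 0], [0, 0.004, 0], 40], [[0, 0, 0], [0, 0.007, 0], 40], [[0, 0, 0], [0, 0.01, 0], 40], [[0, 0, 0], [0, 0.012, 0], 40], [[0, 0, 0], [0, 0.012, 0], 40]]'

```text
time: 7.75
ee_pos: [0.5338, 0.1317, 0.071]
tcp_rot: [-89.7, 0.0, 99.1]
wrist_force: [-0.1, -1.2, 0.9]
opening: 0.0341
```

```bash
python3 -c "
from h import *
c=camera('side')
i=c['img'][185:260,190:275,::-1];i=cv2.convertScaleAbs(i,alpha=2,beta=20);cv2.imwrite('pics/i_sz.png',cv2.resize(i,None,fx=8,fy=8,interpolation=cv2.INTER_CUBIC))"
```

```text
(no output)
```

View pics/i_sz.png

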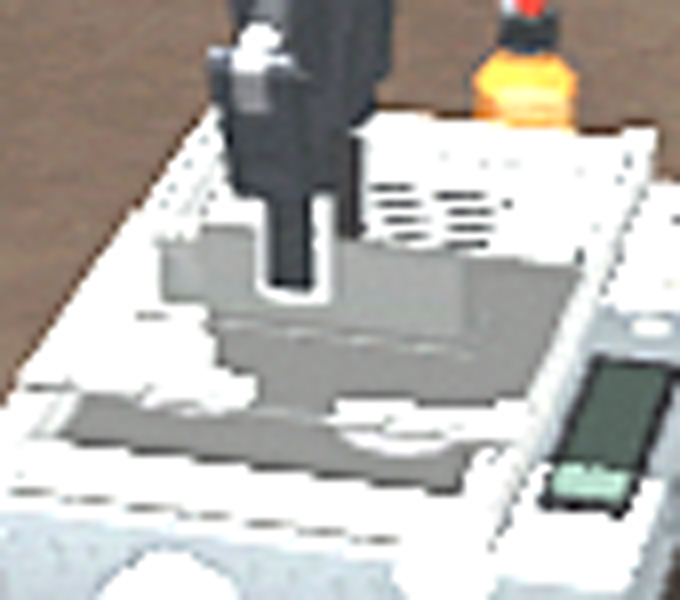

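>>> play_rows --moves '[[[0, 0, 0], [0, 0.004, 0], 40], [[0, 0, 0], [0, 0.007, 0], 40], [[0, 0, 0], [0, 0.009, 0], 40], [[0, 0, 0], [0, 0.009, 0], 20], [[0, 0, 0], [0, 0.009, 0], 10]]'

```text
time: 8.3
ee_pos: [0.5338, 0.1318, 0.0623]
tcp_rot: [-89.8, 0.0, 99.1]
wrist_force: [1.6, 2.3, -2.9]
opening: 0.0115
```

>>> play_rows --moves '[[[0, 0, 0], [0, 0, 0], 5], [[0, 0, 0], [0, 0, 0], 5], [[0, 0, 0], [0, 0, 0], 5], [[0, 0, 0], [0, 0, 0], 5], [[0, 0, 0], [0, 0, 0], 5]]'

```text
time: 8.8
ee_pos: [0.5339, 0.1318, 0.0624]
tcp_rot: [-89.8, 0.0, 99.1]
wrist_force: [-1.8, 1.3, -1.0]
opening: 0.0112
```

```bash
python3 -c "
from h import *
o=get_obs();print(unit(o['ee_pos']),o['opening'],o['wrist_force']);delta(U(.02,-.05,.085),YAW+90)
c=camera('side')
i=c['img'][185:260,190:275,::-1];i=cv2.convertScaleAbs(i,alpha=2,beta=20);cv2.imwrite('pics/j_sz.png',cv2.resize(i,None,fx=8,fy=8,interpolation=cv2.INTER_CUBIC))"
```

```text
(np.float64(0.0192), np.float64(0.0446), np.float64(0.0624)) 0.011248830040278998 [-1.80341558  1.2783107  -1.03197414]
turn [-0.24 -0.02 -0.03] shift [-0.0946 -0.0226 -0.0008]
```

View pics/j_sz.png

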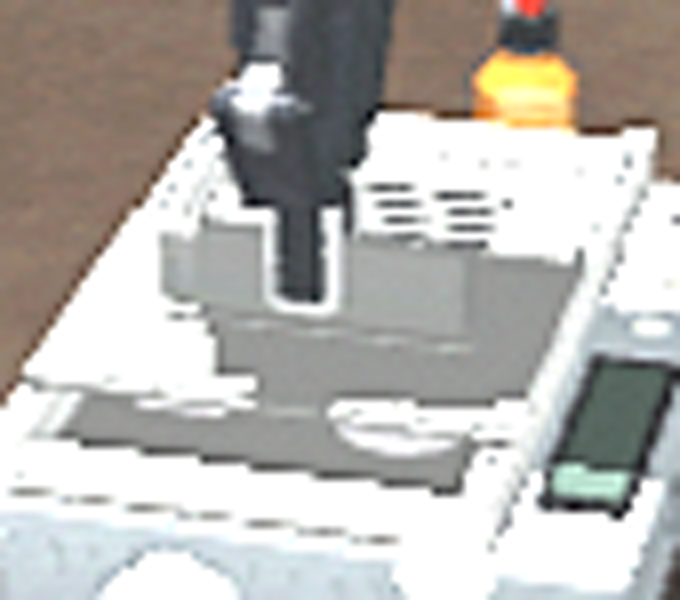

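>>> play_rows --moves '[[[0, 0, 0], [-0.005, 0, 0], 5], [[0, 0, 0], [-0.012, 0, 0], 5], [[0, 0, 0], [-0.02, 0, 0], 5], [[0, 0, 0], [-0.028, 0, 0], 5], [[0, 0, 0], [-0.036, 0, 0], 5]]'

```text
time: 9.35
ee_pos: [0.5397, 0.0953, 0.0624]
tcp_rot: [-89.8, 0.0, 99.1]
wrist_force: [-2.4, 3.8, -3.6]
opening: 0.0114
```

```bash
python3 -c "
from h import *
o=get_obs();print(unit(o['ee_pos']),o['opening'],o['wrist_force'])"
```

```text
(np.float64(0.0191), np.float64(0.0075), np.float64(0.0624)) 0.011424256187088349 [-2.39352827  3.83423672 -3.61384028]
```

>>> play_rows --moves '[[[0, 0, 0], [-0.01, 0, 0], 5], [[0, 0, 0], [-0.02, 0, 0], 5], [[0, 0, 0], [-0.03, 0, 0], 5], [[0, 0, 0], [-0.04, 0, 0], 5], [[0, 0, 0], [-0.05, 0, 0], 5]]'

```text
time: 9.85
ee_pos: [0.5475, 0.0459, 0.0624]
tcp_rot: [-89.8, 0.0, 99.1]
wrist_force: [-1.8, 3.1, -3.2]
opening: 0.0111
```

>>> play_rows --moves '[[[0, 0, 0], [-0.003, 0, 0], 5], [[0, 0, 0], [-0.006, 0, 0], 5], [[0, 0, 0], [-0.009, 0, 0], 5], [[0, 0, 0], [-0.011, 0, 0], 5], [[0, 0, 0], [-0.012, 0, 0], 5]]'

```text
time: 10.35
ee_pos: [0.5493, 0.0349, 0.0623]
tcp_rot: [-89.7, 0.0, 99.1]
wrist_force: [-3.5, 4.3, -4.8]
opening: 0.0116
```

```bash
python3 -c "
from h import *
o=get_obs();print(unit(o['ee_pos']),o['opening'],o['wrist_force'])
c=camera('wrist');save('pics/k_w.png',c)
c=camera('top');i=c['img'][130:240,115:290,::-1]
cv2.imwrite('pics/k_t.png',cv2.resize(i,None,fx=4.5,fy=4.5,interpolation=cv2.INTER_CUBIC))"
```

```text
(np.float64(0.019), np.float64(-0.0536), np.float64(0.0623)) 0.011606256229058219 [-3.52197681  4.31106713 -4.84892218]
```

View pics/k_w.png

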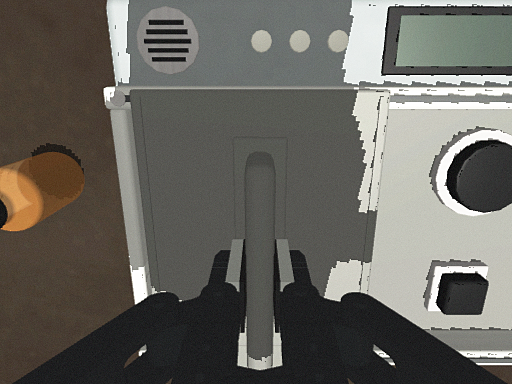

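>>> play_rows --moves '[[[0, 0, 0], [-0.001, 0, 0], 5], [[0, 0, 0], [-0.002, 0, 0], 5], [[0, 0, 0], [-0.003, 0, 0], 5], [[0, 0, 0], [-0.004, 0, 0], 5], [[0, 0, 0], [-0.004, 0, 0], 5]]'

```text
time: 10.95
ee_pos: [0.5495, 0.0336, 0.0624]
tcp_rot: [-89.8, -0.3, 99.2]
wrist_force: [-5.9, 16.3, -4.0]
opening: 0.0117
```

>>> play_rows --moves '[[[0, 0, 0], [-0.001, 0, 0], 5], [[0, 0, 0], [-0.002, 0, 0], 5], [[0, 0, 0], [-0.003, 0, 0], 5], [[0, 0, 0], [-0.003, 0, 0], 5], [[0, 0, 0], [-0.003, 0, 0], 5]]'

```text
time: 11.45
ee_pos: [0.5495, 0.0336, 0.0624]
tcp_rot: [-89.8, -0.6, 99.3]
wrist_force: [-8.1, 32.2, -2.9]
opening: 0.0113
```

```bash
python3 -c "
from h import *
o=get_obs();print(unit(o['ee_pos']),o['opening'],o['wrist_force'])
c=camera('wrist');save('pics/l_w.png',c)"
```

```text
(np.float64(0.0191), np.float64(-0.0549), np.float64(0.0624)) 0.011284244531843964 [-8.11897349 32.22739706 -2.88361369]
```

View pics/l_w.png

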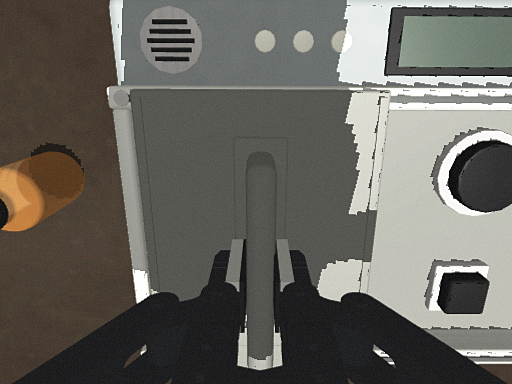

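>>> play_rows --moves '[[[0, 0, 0], [0.002, 0, 0], 5], [[0, 0, 0], [0.004, 0, 0], 5], [[0, 0, 0], [0.005, 0, 0], 30], [[0, 0, 0], [0.005, 0, 0], 40], [[0, 0, 0], [0.005, 0, 0], 40]]'

```text
time: 12.0
ee_pos: [0.5506, 0.0326, 0.0633]
tcp_rot: [-89.9, 0.1, 99.1]
wrist_force: [-0.4, 0.1, -0.5]
opening: 0.0345
```

>>> play_rows --moves '[[[0, 0, 0], [0, -0.02, 0], 40], [[0, 0, 0], [0, -0.05, 0], 30], [[0, 0, 0], [0, -0.08, 0], 0], [[0, 0, 0], [0, -0.09, 0], 0], [[0, 0, 0], [0, -0.09, 0], 0]]'

```text
time: 12.5
ee_pos: [0.5512, 0.0328, 0.1542]
tcp_rot: [-90.0, 0.1, 99.1]
wrist_force: [-0.6, 0.2, 0.1]
opening: -0.0
```

```bash
python3 -c "
from h import *
o=get_obs();print(unit(o['ee_pos']),o['tcp_rot'],o['opening'],o['wrist_force'])
delta(U(-.014,.058,.16),YAW+90)
c=camera('wrist');save('pics/m_w.png',c);import pickle;pickle.dump(c,open('m.pkl','wb'))"
```

```text
(np.float64(0.0206), np.float64(-0.0559), np.float64(0.1542)) [-8.99758222e+01  7.49526722e-02  9.90522061e+01] -2.155341504499208e-05 [-0.63035304  0.19580821  0.06309202]
turn [-0.02 -0.05 -0.07] shift [ 0.1139 -0.0059  0.0347]
```

View pics/m_w.png

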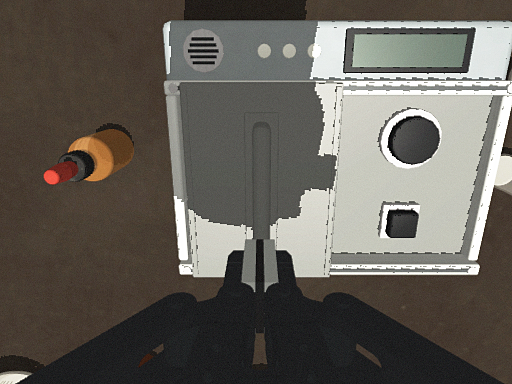

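```bash
python3 - <<'E'
from h import *
import pickle
c=pickle.load(open('m.pkl','rb'));g=c['img'].astype(int).max(2)
for nm,(x0,x1,y0,y1) in dict(round=(375,450,100,175),sq=(380,420,200,245)).items():
    m=(g[y0:y1,x0:x1]<60).astype(np.uint8);n,l,s,ce=cv2.connectedComponentsWithStats(m);k=1+np.argmax(s[1:,4])
    cnt=cv2.findContours((l==k).astype(np.uint8),0,1)[0][0];e=cv2.fitEllipse(cnt);print(nm,s[k],ce[k]+[x0,y0],e)
    u,v=e[0][0]+x0,e[0][1]+y0;p=onz(c,u,v,.070);print(p,unit(p))
for z,u,v in [(.073,166,90),(.073,182,273),(.073,478,270)]: print(unit(onz(c,u,v,z)))
i=c['img'][90:250,330:480,::-1];cv2.imwrite('pics/m_z.png',cv2.resize(i,None,fx=3.6,fy=3.6,interpolation=cv2.INTER_CUBIC))
E
```

```text
round [ 13  16  51  48 579] [414.48877375 139.1537133 ] ((38.15958786010742, 39.682586669921875), (45.97687530517578, 50.77117919921875), 65.06110382080078)
[0.49824646 0.13761585 0.07      ] (np.float64(-0.0151), np.float64(0.0559), np.float64(0.07))
sq [  6  10  32  28 595] [401.77142857 224.11932773] ((21.259172439575195, 23.39990997314453), (30.49334144592285, 33.19359588623047), 80.15411376953125)
[0.56423989 0.14794083 0.07      ] (np.float64(0.0517), np.float64(0.0557), np.float64(0.07))
(np.float64(-0.0506), np.float64(-0.1214), np.float64(0.073))
(np.float64(0.0947), np.float64(-0.1209), np.float64(0.073))
(np.float64(0.0921), np.float64(0.1226), np.float64(0.073))
```

View pics/m_z.png

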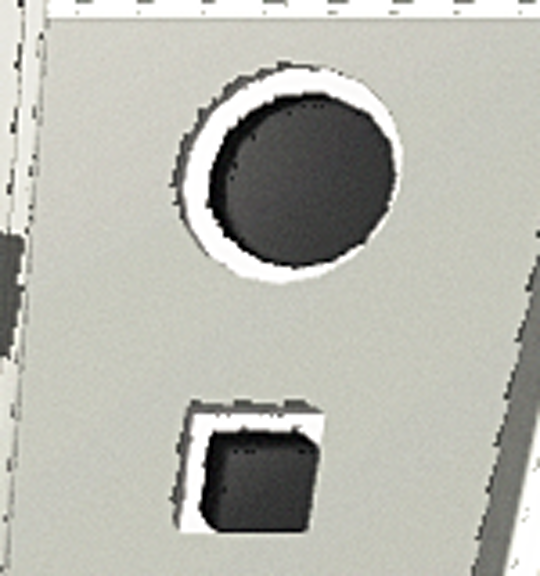

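>>> play_rows --moves '[[[0, 0, 0], [0.035, 0, 0.01], 0], [[0, 0, 0], [0.07, 0, 0.02], 0], [[0, 0, 0], [0.1, 0.02, 0.034], 0], [[0, 0, 0], [0.113, 0.05, 0.034], 0], [[0, 0, 0], [0.113, 0.07, 0.034], 0]]'

```text
time: 13.05
ee_pos: [0.4966, 0.1404, 0.0791]
tcp_rot: [-89.6, 0.1, 99.2]
wrist_force: [0.3, -1.0, 0.5]
opening: 0.0002
```

```bash
python3 -c "
from h import *
o=get_obs();print(unit(o['ee_pos']),o['tcp_rot'],o['opening'],o['wrist_force'])
delta(U(-.014,.0575,.06),YAW+90)
c=camera('wrist');save('pics/n_w.png',c)
c=camera('side')
print([proj(c,U(-.014,.0575,z)) for z in (.07,.085,.109)])
i=c['img'][180:265,190:285,::-1];i=cv2.convertScaleAbs(i,alpha=1.5,beta=20);cv2.imwrite('pics/n_s.png',cv2.resize(i,None,fx=7,fy=7,interpolation=cv2.INTER_CUBIC))"
```

```text
(np.float64(-0.0163), np.float64(0.059), np.float64(0.0791)) [-8.96036737e+01  5.24361637e-02  9.92038634e+01] 0.0001772400593771899 [ 0.25492422 -1.02869141  0.54533428]
turn [-0.4   0.1  -0.05] shift [-0.0014  0.0191 -0.0024]
[(np.float64(240.919505983341), np.float64(230.95489373218874)), (np.float64(240.92793489974414), np.float64(225.64275626890367)), (np.float64(240.94162598820864), np.float64(217.01425167035788))]
```

View pics/n_w.png

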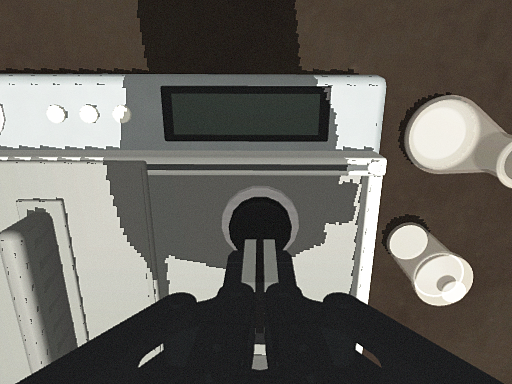

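View pics/n_s.png

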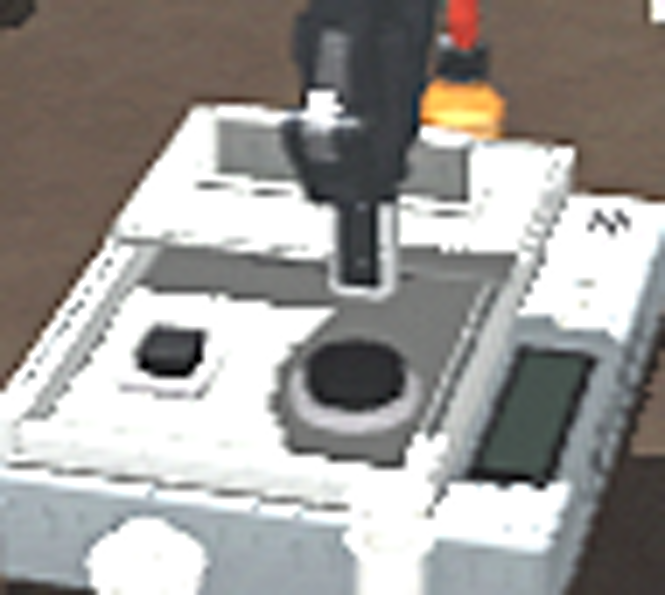

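>>> play_rows --moves '[[[-0.4, 0, 0], [-0.001, 0.006, -0.002], 0], [[-0.4, 0, 0], [-0.001, 0.013, -0.002], 0], [[-0.4, 0, 0], [-0.001, 0.02, -0.002], 0], [[-0.4, 0, 0], [-0.001, 0.024, -0.002], 0], [[-0.4, 0, 0], [-0.001, 0.026, -0.002], 0]]'

```text
time: 13.65
ee_pos: [0.5005, 0.1383, 0.0562]
tcp_rot: [-90.2, 0.0, 99.1]
wrist_force: [-0.0, 0.4, 0.7]
opening: -0.0
```

```bash
python3 -c "
from h import *
o=get_obs();print(unit(o['ee_pos']),o['tcp_rot'],o['wrist_force'])
c=camera('side')
i=c['img'][180:265,190:285,::-1];i=cv2.convertScaleAbs(i,alpha=1.5,beta=20);cv2.imwrite('pics/o_s.png',cv2.resize(i,None,fx=7,fy=7,interpolation=cv2.INTER_CUBIC))"
```

```text
(np.float64(-0.0128), np.float64(0.0562), np.float64(0.0562)) [-9.01636457e+01  4.50922978e-02  9.90538786e+01] [-0.01995748  0.41713768  0.69100707]
```

View pics/o_s.png

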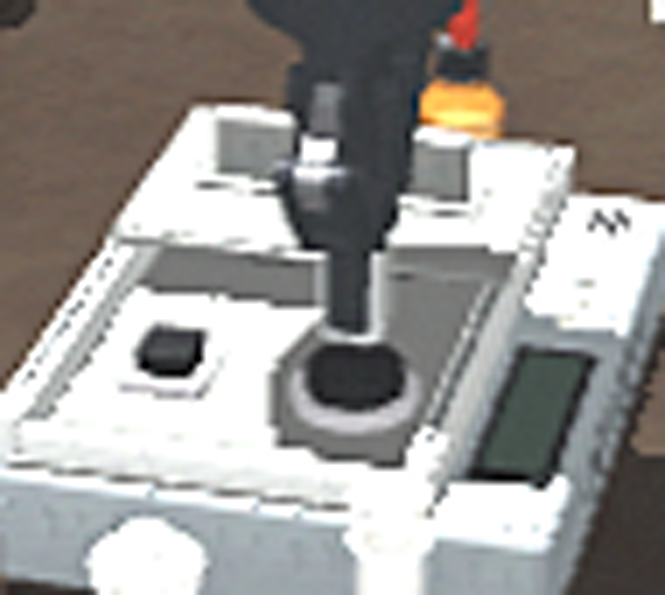

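>>> play_rows --moves '[[[0, 0, 0], [0, 0.002, 0], 0], [[0, 0, 0], [0, 0.004, 0], 0], [[0, 0, 0], [0, 0.006, 0], 0], [[0, 0, 0], [0, 0.008, 0], 0], [[0, 0, 0], [0, 0.008, 0], 0]]'

```text
time: 14.2
ee_pos: [0.5004, 0.1385, 0.0483]
tcp_rot: [-90.2, 0.0, 99.1]
wrist_force: [0.1, 0.5, 0.3]
opening: 0.0002
```

>>> play_rows --moves '[[[0, 0, 0], [0, 0.001, 0], 0], [[0, 0, 0], [0, 0.002, 0], 0], [[0, 0, 0], [0, 0.003, 0], 0], [[0, 0, 0], [0, 0.004, 0], 0], [[0, 0, 0], [0, 0.004, 0], 0]]'

```text
time: 14.7
ee_pos: [0.5006, 0.1385, 0.0446]
tcp_rot: [-90.2, 0.0, 99.1]
wrist_force: [-0.9, -0.4, 1.7]
opening: 0.0
```

>>> play_rows --moves '[[[0, 0, 0], [0, 0.001, 0], 0], [[0, 0, 0], [0, 0.002, 0], 0], [[0, 0, 0], [0, 0.003, 0], 0], [[0, 0, 0], [0, 0.004, 0], 0], [[0, 0, 0], [0, 0.004, 0], 0]]'

```text
time: 15.2
ee_pos: [0.5006, 0.1385, 0.0406]
tcp_rot: [-90.2, 0.0, 99.1]
wrist_force: [-1.8, 0.6, 4.9]
opening: 0.0002
```

>>> play_rows --moves '[[[0, 0, 0], [0, 0.001, 0], 0], [[0, 0, 0], [0, 0.002, 0], 0], [[0, 0, 0], [0, 0.003, 0], 0], [[0, 0, 0], [0, 0.003, 0], 0], [[0, 0, 0], [0, 0.003, 0], 0]]'

```text
time: 15.7
ee_pos: [0.5007, 0.1386, 0.0396]
tcp_rot: [-90.3, 0.0, 99.1]
wrist_force: [-8.6, -1.6, 20.7]
opening: -0.0
```

>>> play_rows --moves '[[[0, 0, 0], [0, 0, 0], 0], [[0, 0, 0], [0, 0, 0], 0], [[0, 0, 0], [0, 0, 0], 0], [[0, 0, 0], [0, 0, 0], 0], [[0, 0, 0], [0, 0, 0], 0]]'

```text
time: 16.2
ee_pos: [0.5007, 0.1386, 0.0397]
tcp_rot: [-90.3, 0.0, 99.1]
wrist_force: [-8.8, -2.4, 20.8]
opening: -0.0
```

```bash
python3 -c "
from h import *
o=get_obs();print(unit(o['ee_pos']),o['tcp_rot'],o['wrist_force'])
c=camera('side')
i=c['img'][180:265,190:285,::-1];i=cv2.convertScaleAbs(i,alpha=1.5,beta=20);cv2.imwrite('pics/p_s.png',cv2.resize(i,None,fx=7,fy=7,interpolation=cv2.INTER_CUBIC))"
```

```text
(np.float64(-0.0125), np.float64(0.0564), np.float64(0.0397)) [-9.02676639e+01  3.38515370e-02  9.90755697e+01] [-8.76299869 -2.40089011 20.84824197]
```

View pics/p_s.png

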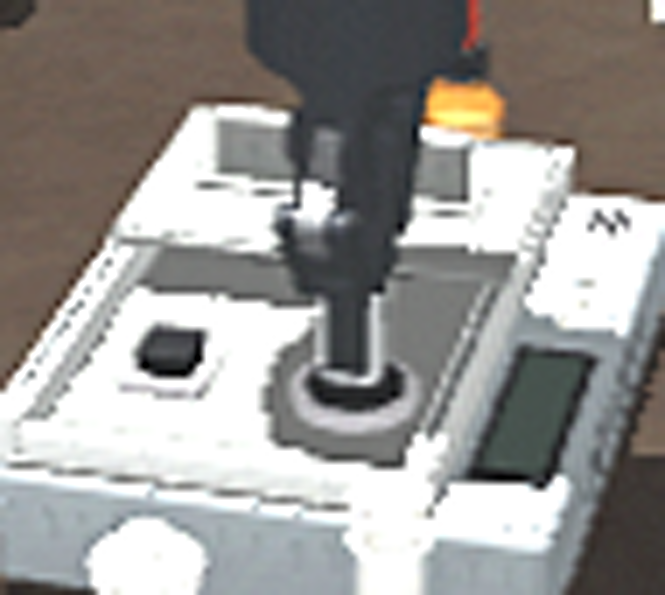

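>>> play_rows --moves '[[[0, 0, 0], [0, 0, 0], 0], [[0, 0, 0], [0, -0.02, 0], 0], [[0, 0, 0], [0, -0.05, 0], 0], [[0, 0, 0], [0, -0.085, 0], 0], [[0, 0, 0], [0, -0.115, 0], 0]]'

```text
time: 16.75
ee_pos: [0.5001, 0.1385, 0.1537]
tcp_rot: [-90.2, 0.0, 99.1]
wrist_force: [-0.0, -0.3, -0.3]
opening: 0.0
```

```bash
python3 -c "
from h import *
o=get_obs();print(unit(o['ee_pos']),o['tcp_rot'],o['wrist_force'])
delta(U(.02,-.0552,.155),YAW+90);delta(U(.02,-.0552,.0625),YAW+90)
c=camera('side')
i=c['img'][180:265,190:285,::-1];i=cv2.convertScaleAbs(i,alpha=1.5,beta=20);cv2.imwrite('pics/q_s.png',cv2.resize(i,None,fx=7,fy=7,interpolation=cv2.INTER_CUBIC))"
```

```text
(np.float64(-0.0131), np.float64(0.0565), np.float64(0.1537)) [-9.01774807e+01  4.30113451e-02  9.90752495e+01] [-0.0319791  -0.26111685 -0.3429914 ]
turn [ 0.18 -0.02 -0.04] shift [-0.1117 -0.0011 -0.0332]
turn [ 0.18 -0.02 -0.04] shift [-0.1116  0.0914 -0.0329]
```

View pics/q_s.png

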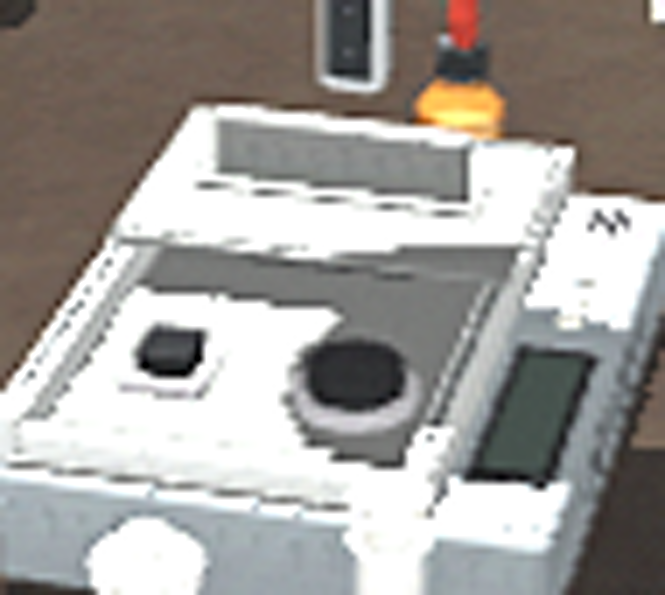

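>>> play_rows --moves '[[[0, 0, 0], [-0.035, 0, -0.01], 40], [[0, 0, 0], [-0.07, 0, -0.02], 40], [[0, 0, 0], [-0.1, 0, -0.033], 40], [[0, 0, 0], [-0.1116, 0, -0.033], 40], [[0, 0, 0], [-0.1116, 0.01, -0.033], 40]]'

```text
time: 17.3
ee_pos: [0.551, 0.0324, 0.1428]
tcp_rot: [-90.2, 0.0, 98.9]
wrist_force: [-0.1, 0.2, 0.4]
opening: 0.0343
```

```bash
python3 -c "
from h import *
o=get_obs();print(unit(o['ee_pos']),o['tcp_rot'],o['opening'])
delta(U(.02,-.0552,.0625),YAW+90)
c=camera('wrist');save('pics/r_w.png',c)"
```

```text
(np.float64(0.0203), np.float64(-0.0563), np.float64(0.1428)) [-9.02255071e+01  4.92163565e-02  9.89465141e+01] 0.03428267460677447
turn [ 0.23 -0.15 -0.05] shift [0.0012 0.0803 0.0006]
```

View pics/r_w.png

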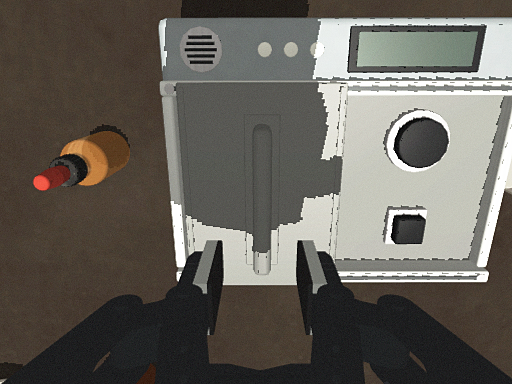

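Rib (column 262) lies centred between the fingers (208–313). Descending and pinching.

>>> play_rows --moves '[[[0.2, -0.1, 0], [0.001, 0.025, 0], 40], [[0.2, -0.1, 0], [0.001, 0.05, 0], 40], [[0.2, -0.1, 0], [0.001, 0.07, 0], 40], [[0.2, -0.1, 0], [0.001, 0.08, 0], 40], [[0.2, -0.1, 0], [0.001, 0.08, 0], 40]]'

```text
time: 17.85
ee_pos: [0.5491, 0.0354, 0.0612]
tcp_rot: [-89.8, 0.0, 99.2]
wrist_force: [0.4, -0.1, 1.1]
opening: 0.0343
```

>>> play_rows --moves '[[[0, 0, 0], [0, 0, 0], 20], [[0, 0, 0], [0, 0, 0], 5], [[0, 0, 0], [0, 0, 0], 5], [[0, 0, 0], [0, 0, 0], 5], [[0, 0, 0], [0, 0, 0], 5]]'

```text
time: 18.35
ee_pos: [0.5509, 0.0348, 0.0639]
tcp_rot: [-90.1, 0.0, 99.2]
wrist_force: [-2.0, 2.4, 7.0]
opening: 0.0113
```

>>> play_rows --moves '[[[0, 0, 0], [0.005, 0, 0], 5], [[0, 0, 0], [0.012, 0, 0], 5], [[0, 0, 0], [0.021, 0, 0], 5], [[0, 0, 0], [0.03, 0, 0], 5], [[0, 0, 0], [0.04, 0, 0], 5]]'

```text
time: 18.85
ee_pos: [0.5448, 0.0735, 0.0639]
tcp_rot: [-90.1, 0.1, 99.1]
wrist_force: [-0.7, -4.5, 6.3]
opening: 0.0109
```

>>> play_rows --moves '[[[0, 0, 0], [0.01, 0, 0], 5], [[0, 0, 0], [0.02, 0, 0], 5], [[0, 0, 0], [0.03, 0, 0], 5], [[0, 0, 0], [0.04, 0, 0], 5], [[0, 0, 0], [0.05, 0, 0], 5]]'

```text
time: 19.35
ee_pos: [0.5369, 0.1231, 0.0639]
tcp_rot: [-90.1, 0.1, 99.1]
wrist_force: [0.2, -3.9, 6.9]
opening: 0.0114
```

```bash
python3 -c "
from h import *
o=get_obs();print(unit(o['ee_pos']),o['tcp_rot'],o['opening'],o['wrist_force'])
c=camera('wrist');save('pics/s_w.png',c)"
```

```text
(np.float64(0.0208), np.float64(0.0355), np.float64(0.0639)) [-90.09847708   0.1146822   99.13425523] 0.01138347279233174 [ 0.23896523 -3.94120636  6.91662057]
```

View pics/s_w.png

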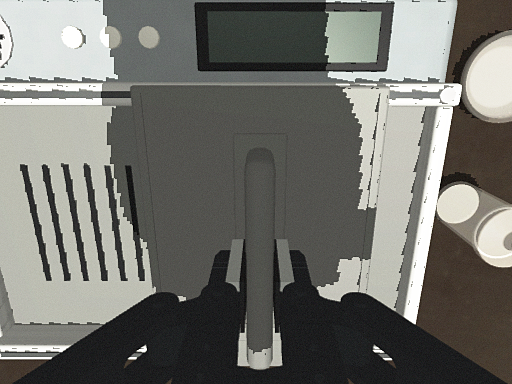

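>>> play_rows --moves '[[[0, 0, 0], [0.006, 0, 0], 5], [[0, 0, 0], [0.011, 0, 0], 5], [[0, 0, 0], [0.015, 0, 0], 5], [[0, 0, 0], [0.018, 0, 0], 5], [[0, 0, 0], [0.02, 0, 0], 5]]'

```text
time: 19.9
ee_pos: [0.5338, 0.1428, 0.0639]
tcp_rot: [-90.1, 0.1, 99.1]
wrist_force: [-0.2, -3.0, 5.8]
opening: 0.0115
```

>>> play_rows --moves '[[[0, 0, 0], [0.001, 0, 0], 5], [[0, 0, 0], [0.002, 0, 0], 5], [[0, 0, 0], [0.003, 0, 0], 5], [[0, 0, 0], [0.004, 0, 0], 5], [[0, 0, 0], [0.005, 0, 0], 5]]'

```text
time: 20.4
ee_pos: [0.5332, 0.1465, 0.0639]
tcp_rot: [-90.1, 0.2, 99.1]
wrist_force: [0.9, -13.0, 7.0]
opening: 0.0115
```

>>> play_rows --moves '[[[0, 0, 0], [0.001, 0, 0], 5], [[0, 0, 0], [0.002, 0, 0], 5], [[0, 0, 0], [0.003, 0, 0], 5], [[0, 0, 0], [0.003, 0, 0], 5], [[0, 0, 0], [0.003, 0, 0], 5]]'

```text
time: 20.9
ee_pos: [0.5332, 0.1465, 0.064]
tcp_rot: [-90.1, 0.5, 99.0]
wrist_force: [3.2, -24.3, 7.3]
opening: 0.011
```

```bash
python3 -c "
from h import *
o=get_obs();print(unit(o['ee_pos']),o['tcp_rot'],o['opening'],o['wrist_force'])
c=camera('wrist');save('pics/t_w.png',c)"
```

```text
(np.float64(0.0208), np.float64(0.0591), np.float64(0.064)) [-90.10700165   0.54026877  98.9701092 ] 0.011045411916943387 [  3.19609629 -24.28668068   7.26788965]
```

View pics/t_w.png

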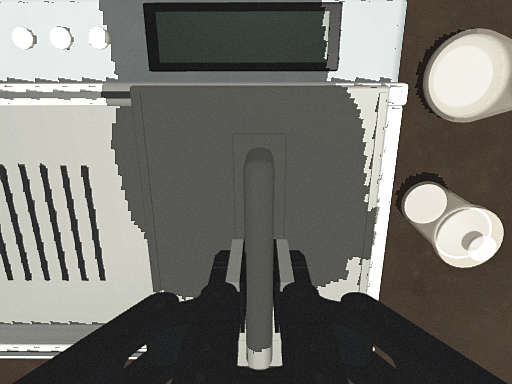

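>>> play_rows --moves '[[[0, 0, 0], [-0.002, 0, 0], 5], [[0, 0, 0], [-0.0035, 0, 0], 5], [[0, 0, 0], [-0.0035, 0, 0], 30], [[0, 0, 0], [-0.0035, 0, 0], 40], [[0, 0, 0], [-0.0035, 0, 0], 40]]'

```text
time: 21.45
ee_pos: [0.5322, 0.1477, 0.0625]
tcp_rot: [-90.0, 0.0, 99.2]
wrist_force: [0.7, 0.5, 0.0]
opening: 0.0345
```

>>> play_rows --moves '[[[0, 0, 0], [0, -0.015, 0], 40], [[0, 0, 0], [0, -0.04, 0], 40], [[0, 0, 0], [0, -0.08, 0], 40], [[0, 0, 0], [0, -0.12, 0], 40], [[0, 0, 0], [0, -0.15, 0], 40]]'

```text
time: 21.95
ee_pos: [0.5324, 0.1479, 0.2165]
tcp_rot: [-90.1, 0.0, 99.2]
wrist_force: [0.5, 0.3, 0.6]
opening: 0.0343
```

>>> play_rows --moves '[[[0, 0, 0], [0, 0, 0], 40], [[0, 0, 0], [-0.02, 0, 0], 40], [[0, 0, 0], [-0.05, 0, 0], 40], [[0, 0, 0], [-0.08, 0, 0], 40], [[0, 0, 0], [-0.08, 0, 0], 40]]'

```text
time: 22.45
ee_pos: [0.5452, 0.0662, 0.2129]
tcp_rot: [-90.0, 0.1, 99.0]
wrist_force: [0.0, 0.7, -0.1]
opening: 0.0337
```

```bash
python3 -c "
from h import *
o=get_obs();print(unit(o['ee_pos']),o['opening'],o['wrist_force'])
c=camera('wrist');save('pics/u_w.png',c);import pickle;pickle.dump(c,open('u.pkl','wb'))
c=camera('side');save('pics/u_s.png',c)
i=c['img'][165:300,175:305,::-1];cv2.imwrite('pics/u_sz.png',cv2.resize(i,None,fx=4.4,fy=4.4,interpolation=cv2.INTER_CUBIC))"
```

```text
(np.float64(0.02), np.float64(-0.022), np.float64(0.2129)) 0.03372934377094497 [ 0.03181462  0.67792574 -0.08133228]
```

View pics/u_w.png

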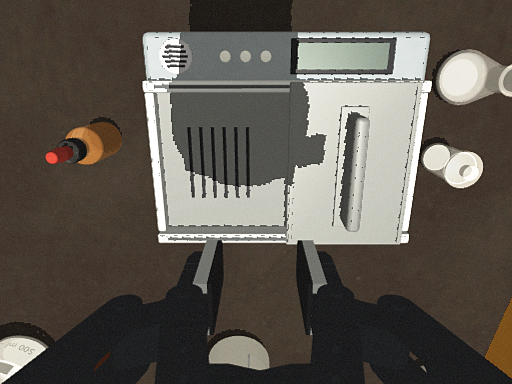

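View pics/u_sz.png

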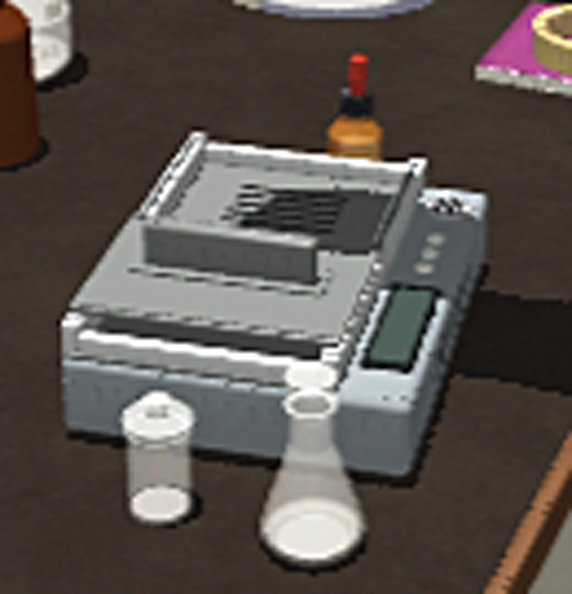

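```bash
python3 -c "
from h import *
import pickle
c=pickle.load(open('u.pkl','rb'))
for p in [(288,243,.078),(401,243,.078),(290,82,.078),(423,82,.078),(409,243,.073),(430,82,.073),(160,242,.073),(144,88,.073)]: print(p,unit(onz(c,*p)))
i=c['img'][70:255,270:440,::-1];cv2.imwrite('pics/u_wz.png',cv2.resize(i,None,fx=3.2,fy=3.2,interpolation=cv2.INTER_CUBIC))"
```

```text
(288, 243, 0.078) (np.float64(0.0942), np.float64(0.0046), np.float64(0.078))
(401, 243, 0.078) (np.float64(0.0943), np.float64(0.1145), np.float64(0.078))
(290, 82, 0.078) (np.float64(-0.0555), np.float64(0.0028), np.float64(0.078))
(423, 82, 0.078) (np.float64(-0.0552), np.float64(0.114), np.float64(0.078))
(409, 243, 0.073) (np.float64(0.0969), np.float64(0.1247), np.float64(0.073))
(430, 82, 0.073) (np.float64(-0.0551), np.float64(0.1222), np.float64(0.073))
(160, 242, 0.073) (np.float64(0.0955), np.float64(-0.1215), np.float64(0.073))
(144, 88, 0.073) (np.float64(-0.0508), np.float64(-0.1217), np.float64(0.073))
```

View pics/u_wz.png

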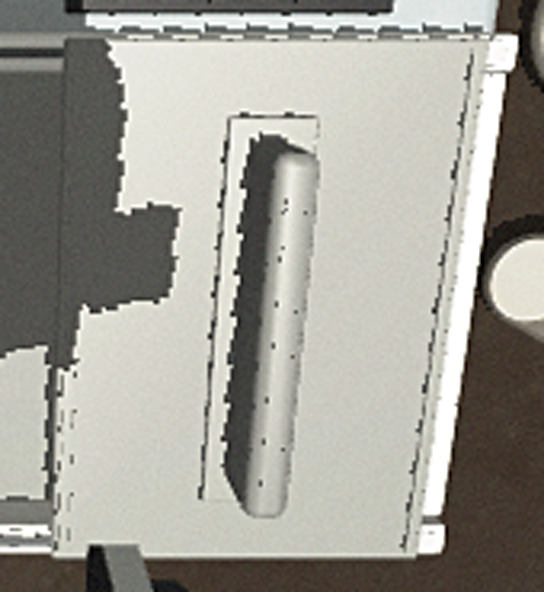

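```bash
python3 -c "
from workcell import job_done
print(job_done())"
```

```text
the job is handed in; nothing more can be done
None
```

The job is done and handed in at about 22.5 s of the 48 s allowed.

- **Opening the cover:** I pinched the cover's rib and slid it right until it stalled on its stop, with about 32 N at the wrist.
- **Pressing the button:** The round button was at the nearer place. I pressed it with the shut fingertips until it bottomed out (about 21 N) and held it there for roughly 1 s. The next picture showed it sprung back. The square key was never touched.
- **Closing the cover:** I pinched the rib again and slid the cover left until it stalled, at about 24 N. The two stall points are 114 mm apart, which is the full travel. I then let go and lifted clear.

**Last checks:** The final wrist and side pictures show the cover home, with its centre at y ≈ +59 mm in my estimate of the unit's frame. The flask, weighing bottle and dropper look unmoved compared with the first pictures. I did not look at the tape again.

**What disagreed:**
- The fingertips were about 20–25 mm higher than the reported TCP height. My first pinch closed above the rib and touched nothing. After that I set heights by the pictures and the force reading.
- The wrist joint hit its range limit on the first approach, so I turned the gripper half round.
- My y origin for the unit is about 2 mm off. The stall points agree with each other, so this did not affect the result.

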